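Make up the bolted-joint kit and the weld-post kit

TASK

Make up two kits from the stock lying on the welding table, one piece to each bay, in whichever bay of the right tray you like. The three-bay tray gets the bolted-joint kit: the thick square tube, the longer of the two bolts and the nut, each lying on the floor of its bay; the two-bay tray gets the weld-post kit: the slim square tube lying down and the round tube standing on end. Leave the shorter bolt where it lies.

Things in the scene. Friction and masses are not known exactly. Their poses are not given: they have to be found in the camera images.
- long_tray: the three-bay kit tray: a plywood tray fixed to the table, outer size 94 (its x) x 260 (its y) x 43 mm high, walls 5 mm thick; the floor of the bays lies 31 mm above the table, so the walls stand 12 mm above it. Three equal bays in a row along its y, each 84 (x) x 80 (y) mm inside; bay centres at y = -85, 0 and +85 mm. Origin at the centre of its underside, z up
- short_tray: the two-bay kit tray: like the other but 94 (its x) x 175 (its y) x 43 mm high; two equal bays in a row along its y, each 84 x 80 mm inside, centres at y = -42.5 and +42.5 mm. Bay floors 31 mm above the table, walls 12 mm above them. Fixed. Origin at the centre of its underside, z up
- thick_square_tube: the thicker steel square-tube offcut, 30 (x) x 60 (y, its length) x 30 mm, hollow, lying on its side. Origin at the centre of its underside, y along the tube. Grasp across x
- slim_square_tube: the slimmer steel square-tube offcut, 20 (x) x 60 (y, its length) x 20 mm, hollow, lying on its side. Origin at the centre of its underside, y along the tube. Grasp across x
- round_tube: round steel tube offcut standing on end, 34 mm outer diameter, 75 mm tall, z along its axis. Origin at the centre of its lower end. Grasp across the diameter
- long_bolt: the longer hex bolt, lying: 59 mm overall along its y, head (21 wide, 19 high, about 10 mm long) at the +y end, plain shank about 12 mm thick. Origin under the middle of its length at the level of the head's underside, y along the shank. Grasp the shank across x; the shank lies with its axis 6 to 9 mm above the table
- hex_nut: steel hex nut lying flat, 19 mm across the flats (its x), 22 mm across the corners (y), 10 mm high. Origin at the centre of its underside. Grasp the flats across x
- short_bolt: the shorter hex bolt, 46 mm overall along its y, head 18 wide and 16 high at +y; not part of any kit, must stay where it lies. Origin under the middle of its length
Things that resemble listed ones, but are neither listed nor needed, are in the scene too. What is shaped like the thick_square_tube but orange is not meant.

How it is judged:
At the end, for the whole second after the job is handed in: Each piece at rest on the floor of its own bay of the right tray, centre within 36 mm of the bay's along either side; both square tubes (0.12 rad) and the long bolt (0.2 rad) lying level, the round tube upright (0.1 rad); the short bolt within 30 mm of its start (((y of thick_square_tube in the frame of long_tray between -0.121 and -0.049 m and y of long_bolt in the frame of long_tray between -0.036 and 0.036 m and y of hex_nut in the frame of long_tray between 0.049 and 0.121 m) or (y of thick_square_tube in the frame of long_tray between -0.121 and -0.049 m and y of long_bolt in the frame of long_tray between 0.049 and 0.121 m and y of hex_nut in the frame of long_tray between -0.036 and 0.036 m) or (y of thick_square_tube in the frame of long_tray between -0.036 and 0.036 m and y of long_bolt in the frame of long_tray between -0.121 and -0.049 m and y of hex_nut in the frame of long_tray between 0.049 and 0.121 m) or (y of thick_square_tube in the frame of long_tray between -0.036 and 0.036 m and y of long_bolt in the frame of long_tray between 0.049 and 0.121 m and y of hex_nut in the frame of long_tray between -0.121 and -0.049 m) or (y of thick_square_tube in the frame of long_tray between 0.049 and 0.121 m and y of long_bolt in the frame of long_tray between -0.121 and -0.049 m and y of hex_nut in the frame of long_tray between -0.036 and 0.036 m) or (y of thick_square_tube in the frame of long_tray between 0.049 and 0.121 m and y of long_bolt in the frame of long_tray between -0.036 and 0.036 m and y of hex_nut in the frame of long_tray between -0.121 and -0.049 m)) and ((y of slim_square_tube in the frame of short_tray between -0.0785 and -0.0065 m and y of round_tube in the frame of short_tray between 0.0065 and 0.0785 m) or (y of slim_square_tube in the frame of short_tray between 0.0065 and 0.0785 m and y of round_tube in the frame of short_tray between -0.0785 and -0.0065 m)) and x of thick_square_tube in the frame of long_tray between -0.036 and 0.036 m and z of thick_square_tube in the frame of long_tray below 0.065 m and angle between thick_square_tube's own y axis and vertical between 1.451 and 1.691 rad and x of long_bolt in the frame of long_tray between -0.036 and 0.036 m and z of long_bolt in the frame of long_tray below 0.053 m and angle between long_bolt's own y axis and vertical between 1.371 and 1.771 rad and x of hex_nut in the frame of long_tray between -0.036 and 0.036 m and z of hex_nut in the frame of long_tray below 0.045 m and x of slim_square_tube in the frame of short_tray between -0.036 and 0.036 m and z of slim_square_tube in the frame of short_tray below 0.055 m and angle between slim_square_tube's own y axis and vertical between 1.451 and 1.691 rad and x of round_tube in the frame of short_tray between -0.036 and 0.036 m and z of round_tube in the frame of short_tray below 0.036 m and angle between round_tube's own z axis and vertical below 0.1 rad and linear speed of each of thick_square_tube, long_bolt, hex_nut, slim_square_tube, round_tube below 0.02 m/s and distance of short_bolt from where it was at the start of the episode below 0.03 m); the robot touches nothing.
It fails at once if the short bolt is carried off or knocked more than 50 mm from where it lay (distance of short_bolt from where it was at the start of the episode above 0.05 m).
It also fails if it takes over 120 s, if anything falls off the work surface, if the arm or the gripper's body presses on something with over 40 N, if the wrist force passes 120 N, or if a joint passes its speed limit or range.

ROBOT

A 6-joint arm with a two-finger parallel gripper is mounted at the origin on a cart in front of the work surface, level with it; the furniture and walls round the work are solid. World frame = base frame: x ahead of the robot, y to its left, z up, the work surface at z = 0. Lengths are in m, angles in rad, forces in N, time in s.
With the tool pointing down it reaches from about 0.325 to 0.85 m from the base axis. Payload 15.5 kg.
Tool frame: the origin (TCP) lies midway between the tips of the shut fingers; the grasp point (between the pads) lies 19 mm behind it; z points along the fingers, y is the line along which they close (so a half turn about z gives the same grasp; the last joint's range is limited). The gripper opens to 91 mm and grips with 3 to 60 N. Pads are 32 mm wide; open, the fingers measure 118 mm over their backs; the gripper's body (76 mm by 178 mm) begins 60 mm behind the grasp point.
Start: joints at [1.129, 0.494, 1.345, -0, 1.302, -0.096], TCP at [0.212, 0.588, 0.214] pointing down, gripper open.
Joint ranges: [-2.91, 2.91], [-0.82, 2.16], [0.22, 2.67], [-1.22, 4.37], [0.12, 2.79], [-3.08, 3.08]. Speed limits (rad/s): [1.89, 1.89, 2.57, 3.01, 3.01, 3.01].

INTERFACE

Orientations are given as a rotation vector (axis times angle).
In Python, from plant import manip, cams gives the robot as it stands. The module is installed in compiled form; this text tells all that it offers.
- The arm moves only by the tool play_rows, never from a script. Its argument "motion" is a list of rows, each an object of numbers: "grip": the closure, from -1 (fully open) to 1 (shut); "x", "y", "z": the shift along the world's x, y, z scaled (see below); "roll": the turn about the world's z scaled (see below). In form: [{"grip": .., "x": .., "y": .., "z": .., "roll": ..}, ...]. A call has exactly 10 rows; each row is the pose to reach, as a shift and turn from the pose commanded when the call began; what a row does not reach only later rows make up. The controller multiplies each number of a shift by 0.2 m and each number of a turn by 0.5 rad. A row lasts 1/8 s, in which the tool goes at most 62.5 mm and 10.7 degrees, less where a joint would pass 70% of its speed; a pose out of reach is approached as far as the arm can. A call with a number of a shift or a turn outside -1 to 1 is refused whole. A call with a gripper value outside its range is refused whole. The fingers move at their own pace and stop on an object; "squeeze" is the grip in N (left out, the last holds). Time passes only in rows, so rows that repeat a pose let the fingers close, or fill a call up. It gives the time, the measured TCP pose, the force, the opening and the grip force at its end, in the units of the state.
- manip.state(): the state, without advancing time (a new reading comes with each control period).
- cams.grab_frame(name): name is "side" or "top"; returns a dict with "image" (480x640x3 uint8, red, green, blue), "camera_matrix" (3x3 intrinsics, pixels), "k1" (the pictures are not rectified: a ray, as slopes to the right and down, at radius r is drawn at 1 + k1 r^2 times it, then the intrinsics apply), "R" (3x3) and "t" (3): a world point X has camera coordinates R X + t. Camera axes: x right, y down, z forward; pixel columns grow to the right and rows downward; lengths in m; the calibration is good to about 2 mm. A picture is of the moment at which its call begins. There is no depth.
- manip.sign_off(): hands the job in; it is judged then, once.
The state is a dict: "clock": time; "joint_pos": joint angles; "qvel": joint speeds; "joint_torque": joint torques, N m; "tool_pos": TCP position; "eef_rot": TCP orientation; "wrist_force": force on the tool from outside, world axes, zero at the start; "torque": the same for the moment, N m; "opening": finger opening in m; "grasp_force": force on a finger pad.
Only numpy, scipy, OpenCV 4.12 (cv2) and the standard library are available. Lean on these libraries where they do the work, as an engineer would, in place of code of your own. Each camera call takes 0.05 s, during which the arm holds its last target. There are 200 camera calls.

## Working session

There is one attempt and no reset: what is moved stays moved. The work goes in short steps, Python scripts to look and compute and a tool call to move; the robot and the scene stay as the last step left them, time stands still between calls to the robot, and variables do not carry over. Pictures are saved under pics/ and viewed, at most 14 in all, crops included, and the job is handed in when it is done.

Besides the shell and the picture viewer there is one more tool, called as name([rows], argument=value, ...), one row to a line, values as JSON. play_rows: Moves the arm, as the interface text tells. Its arguments: {"type":"object","properties":{"motion":{"type":"array","items":{"type":"object","properties":{"grip":{"type":"number"},"x":{"type":"number"},"y":{"type":"number"},"z":{"type":"number"},"roll":{"type":"number"}}}},"squeeze":{"type":"number"}},"required":["motion"]}

```bash
mkdir -p pics; cat > h.py <<'E'
import numpy as np, cv2
from plant import manip, cams
def grab(n,f=None):
    d=cams.grab_frame(n)
    if f: cv2.imwrite('pics/'+f,d['image'][:,:,::-1])
    return d
def ray(d,uv,z):
    K=d['camera_matrix']; k=d['k1']
    R=np.array(d['R']);t=np.array(d['t'])
    out=[]
    for u,v in np.atleast_2d(uv):
        p=np.array([(u-K[0][2])/K[0][0],(v-K[1][2])/K[1][1]]); q=p.copy()
        for _ in range(20): q=p/(1+k*(q@q))
        w=R.T@np.array([q[0],q[1],1]); c=-R.T@t
        out.append((c+w*(z-c[2])/w[2])[:2])
    return np.array(out)
E
python3 - <<'E'
from h import *
for n in('top','side'):
    d=grab(n,n+'0.png'); print(n,d['camera_matrix'],d['k1'],-np.array(d['R']).T@d['t'],d['R'])
print(manip.state())
E
```

```text
top [[581.41460484   0.         320.97771126]
 [  0.         581.41460484 229.88066835]
 [  0.           0.           1.        ]] -0.11452376879965497 [ 0.40670367 -0.07406825  1.19907152] [[ 0.02954995 -0.99953545  0.00746197]
 [-0.98793476 -0.03034077 -0.15186952]
 [ 0.15202537 -0.00288421 -0.98837238]]
side [[519.6684012    0.         321.19955526]
 [  0.         519.6684012  228.03318211]
 [  0.           0.           1.        ]] -0.12019618841309912 [ 1.1653843  -0.36344049  0.59208175] [[ 0.44666627  0.89444635 -0.02133015]
 [ 0.54899067 -0.29282254 -0.78285644]
 [-0.70646903  0.33796551 -0.62183665]]
{'clock': 0.1, 'joint_pos': array([ 1.12948704e+00,  4.94133585e-01,  1.34605158e+00,  1.48296517e-06,
        1.30249088e+00, -9.55190825e-02]), 'qvel': array([ 0.00053883, -0.00074005, -0.00188624, -0.00054221,  0.00038322,
        0.00161817]), 'joint_torque': array([ 1.88289152e-03, -8.80236125e+01, -3.82540548e+01,  7.07821199e-02,
        4.82146139e-02, -4.68104702e-05]), 'tool_pos': array([0.21170352, 0.58770189, 0.21339605]), 'eef_rot': array([-5.40414774e-01, -3.09446922e+00,  1.64009822e-03]), 'wrist_force': array([-0.06991743,  0.00813583,  0.28031328]), 'torque': array([ 0.01076757, -0.00927623, -0.0508021 ]), 'grasp_force': 0.0, 'opening': 0.09125962300872502}
```

View pics/top0.png

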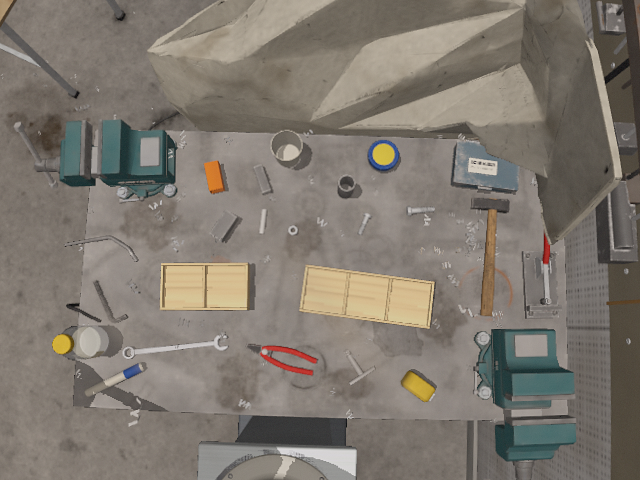

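View pics/side0.png

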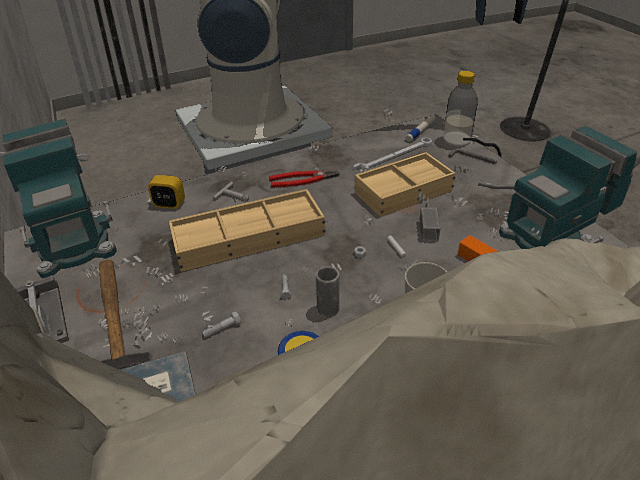

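```bash
python3 - <<'E'
from h import *
d=grab('top');s=grab('side')
a=cv2.resize(d['image'][150:250,200:450],(800,320),interpolation=cv2.INTER_CUBIC)
b=cv2.resize(s['image'][215:345,180:450],(560,270),interpolation=cv2.INTER_CUBIC)
o=np.zeros((600,800,3),np.uint8);o[:320]=a;o[325:595,:560]=b
cv2.imwrite('pics/c1.png',o[:,:,::-1])
E
```

```text
(no output)
```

View pics/c1.png

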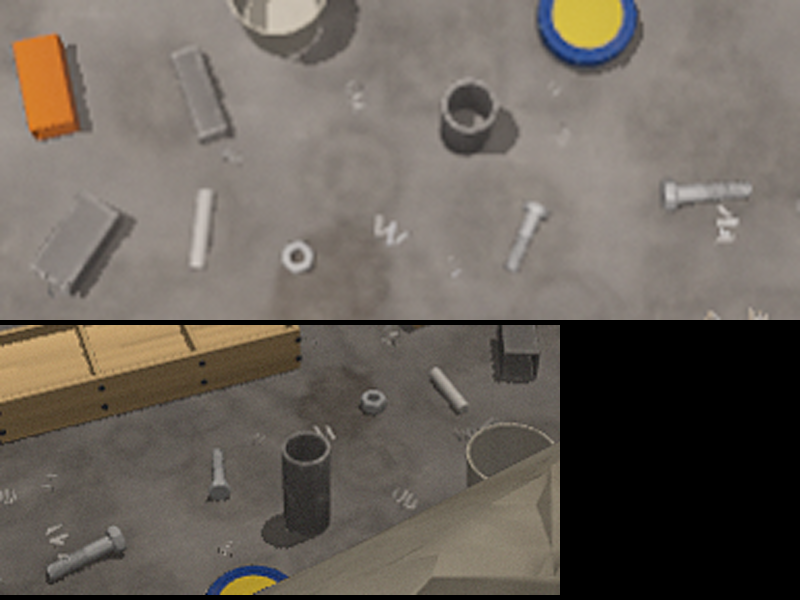

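```bash
python3 - <<'E'
from h import *
d=cams.grab_frame('top')
f=lambda L:[(200+(u+.5)/3.2-.5,150+(v+.5)/3.2-.5) for u,v in L]
def show(n,uv,z):
    p=ray(d,uv,z); c=p.mean(0); 
    print(n,p.round(4).tolist(),'c',c.round(4),'edges',[(round(float(np.linalg.norm(e)),4),round(float(np.degrees(np.arctan2(e[1],e[0]))),1)) for e in np.roll(p,-1,0)-p])
show('slim',f([(173,53),(196,46),(224,133),(203,140)]),.02)
show('thick',f([(85,193),(121,212),(71,291),(36,266)]),.03)
show('nut',f([(297,257)]),.01)
show('round',f([(470,105)]),.075)
show('lbolt',f([(666,194),(750,190)]),.009)
show('sbolt',f([(538,205),(513,268)]),.008)
show('longtray',[(306,266),(435,281),(430,328),(300,311)],.043)
show('shorttray',[(161,263),(248,263),(248,310),(161,310)],.043)
# tray wall mask
h=cv2.cvtColor(d['image'],cv2.COLOR_RGB2HSV)
m=cv2.inRange(h,(12,60,120),(32,160,255)); m[:250]=0;m[340:]=0
for c in cv2.findContours(m,0,2)[0]:
    if cv2.contourArea(c)>2000:
        b=cv2.boxPoints(cv2.minAreaRect(c)); show('box',b,.043)
E
```

```text
slim [[0.7184, 0.0671], [0.7235, 0.0522], [0.6659, 0.0313], [0.6609, 0.0447]] c [0.6922 0.0488] edges [(0.0157, -70.8), (0.0613, -160.0), (0.0143, 110.6), (0.0617, 21.2)]
thick [[0.6218, 0.1178], [0.6102, 0.0941], [0.5583, 0.1233], [0.5737, 0.1466]] c [0.591  0.1205] edges [(0.0265, -116.1), (0.0596, 150.6), (0.0279, 56.6), (0.0561, -30.9)]
nut [[0.5876, -0.0186]] c [ 0.5876 -0.0186] edges [(0.0, 0.0)]
round [[0.6763, -0.1252]] c [ 0.6763 -0.1252] edges [(0.0, 0.0)]
lbolt [[0.6367, -0.2576], [0.6412, -0.313]] c [ 0.639  -0.2853] edges [(0.0555, -85.4), (0.0555, 94.6)]
sbolt [[0.627, -0.1741], [0.585, -0.1586]] c [ 0.606  -0.1663] edges [(0.0447, 159.7), (0.0447, -20.3)]
longtray [[0.5108, -0.0498], [0.4882, -0.3083], [0.3949, -0.2988], [0.4213, -0.0408]] c [ 0.4538 -0.1744] edges [(0.2595, -95.0), (0.0938, 174.2), (0.2593, 84.1), (0.0899, -5.7)]
shorttray [[0.5074, 0.2417], [0.5132, 0.0662], [0.42, 0.062], [0.4137, 0.2356]] c [0.4636 0.1514] edges [(0.1756, -88.1), (0.0933, -177.4), (0.1738, 92.1), (0.0939, 3.7)]
box [[0.4208, -0.0378], [0.5155, -0.0472], [0.488, -0.309], [0.3934, -0.2967]] c [ 0.4544 -0.1727] edges [(0.0951, -5.7), (0.2632, -96.0), (0.0953, 172.6), (0.2604, 84.0)]
box [[0.5079, 0.2451], [0.516, 0.0684], [0.422, 0.0629], [0.4134, 0.2376]] c [0.4648 0.1535] edges [(0.1768, -87.4), (0.0942, -176.6), (0.175, 92.8), (0.0948, 4.5)]
```

play_rows([
  {"x": 0.3, "z": 0.2, "y": 0, "roll": 0, "grip": -0.4},
  {"x": 0.6, "z": 0.4, "y": 0, "roll": -0.1, "grip": -0.4},
  {"x": 0.9, "z": 0.4, "y": -0.1, "roll": -0.2, "grip": -0.4},
  {"x": 1, "z": 0.4, "y": -0.4, "roll": -0.36, "grip": -0.4},
  {"x": 1, "z": 0.4, "y": -0.7, "roll": -0.36, "grip": -0.4},
  {"x": 1, "z": 0.4, "y": -1, "roll": -0.36, "grip": -0.4},
  {"x": 1, "z": 0.4, "y": -1, "roll": -0.36, "grip": -0.4},
  {"x": 1, "z": 0.4, "y": -1, "roll": -0.36, "grip": -0.4},
  {"x": 1, "z": 0.4, "y": -1, "roll": -0.36, "grip": -0.4},
  {"x": 1, "z": 0.4, "y": -1, "roll": -0.36, "grip": -0.4},
], squeeze=30)

```text
clock: 1.5
tool_pos: [0.4117, 0.389, 0.2936]
eef_rot: [-0.815, -3.034, 0.0]
wrist_force: [0.0, -0.4, -0.6]
opening: 0.0639
grasp_force: 0.0
```

```bash
python3 - <<'E'
from h import *
d=grab('top');s=grab('side')
top=[(287.5,149)];side=[(428,276)]
for z in (.02,.04,.06,.08,.1,.12): print(z,ray(d,top,z).round(3),ray(s,side,z).round(3))
print('rim L/R',ray(d,[(272,149),(303,149)],.08).round(3), 'edge',ray(d,[(230,131)],0))
im=d['image']
a=cv2.resize(im[120:200,240:320],(480,480),interpolation=cv2.INTER_CUBIC)
b=cv2.resize(im[215:245,278:308],(300,300),interpolation=cv2.INTER_CUBIC)
o=np.zeros((480,800,3),np.uint8);o[:,:480]=a;o[:300,490:790]=b
cv2.imwrite('pics/c2.png',o[:,:,::-1]); cv2.imwrite('pics/s2.png',s['image'][:,:,::-1])
E
```

```text
0.02 [[ 0.758 -0.002]] [[0.704 0.042]]
0.04 [[ 0.752 -0.003]] [[0.721 0.028]]
0.06 [[ 0.746 -0.005]] [[0.737 0.014]]
0.08 [[ 0.74  -0.006]] [[ 0.753 -0.   ]]
0.1 [[ 0.734 -0.007]] [[ 0.769 -0.014]]
0.12 [[ 0.728 -0.008]] [[ 0.785 -0.029]]
rim L/R [[ 0.739  0.025]
 [ 0.741 -0.037]] edge [[0.80048428 0.12464882]]
```

View pics/c2.png

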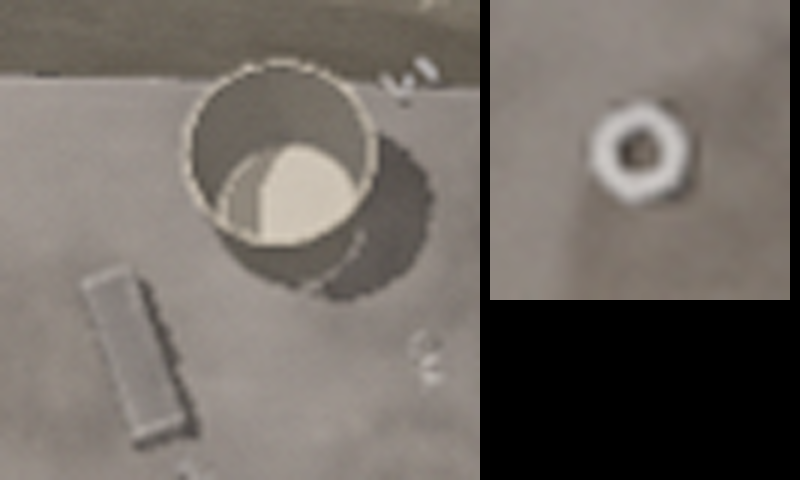

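play_rows([
  {"x": 0.2, "z": 0, "y": -0.2, "roll": 0, "grip": -0.4},
  {"x": 0.4, "z": 0, "y": -0.4, "roll": 0, "grip": -0.4},
  {"x": 0.6, "z": 0, "y": -0.65, "roll": 0, "grip": -0.4},
  {"x": 0.8, "z": -0.1, "y": -0.9, "roll": 0, "grip": -0.4},
  {"x": 0.9, "z": -0.3, "y": -1, "roll": 0, "grip": -0.4},
  {"x": 0.9, "z": -0.5, "y": -1, "roll": 0, "grip": -0.4},
  {"x": 0.9, "z": -0.5, "y": -1, "roll": 0, "grip": -0.4},
  {"x": 0.9, "z": -0.5, "y": -1, "roll": 0, "grip": -0.4},
  {"x": 0.9, "z": -0.5, "y": -1, "roll": 0, "grip": -0.4},
  {"x": 0.9, "z": -0.5, "y": -1, "roll": 0, "grip": -0.4},
])

```text
clock: 2.85
tool_pos: [0.5922, 0.1885, 0.1952]
eef_rot: [0.815, 3.032, 0.001]
wrist_force: [-0.2, -0.6, 0.3]
opening: 0.0639
grasp_force: 0.0
```

play_rows([
  {"y": -0.2, "z": 0, "x": 0, "roll": 0, "grip": -0.4},
  {"y": -0.34, "z": -0.1, "x": 0, "roll": 0, "grip": -0.4},
  {"y": -0.34, "z": -0.3, "x": 0, "roll": 0, "grip": -0.4},
  {"y": -0.34, "z": -0.5, "x": 0, "roll": 0, "grip": -0.4},
  {"y": -0.34, "z": -0.7, "x": 0, "roll": 0, "grip": -0.4},
  {"y": -0.34, "z": -0.85, "x": 0, "roll": 0, "grip": -0.4},
  {"y": -0.34, "z": -0.92, "x": 0, "roll": 0, "grip": -0.4},
  {"y": -0.34, "z": -0.92, "x": 0, "roll": 0, "grip": -0.4},
  {"y": -0.34, "z": -0.92, "x": 0, "roll": 0, "grip": 1},
  {"y": -0.34, "z": -0.92, "x": 0, "roll": 0, "grip": 1},
])

```text
clock: 4.1
tool_pos: [0.5925, 0.1201, 0.0111]
eef_rot: [0.816, 3.032, 0.001]
wrist_force: [-0.7, -0.5, -0.0]
opening: 0.0467
grasp_force: 0.0
```

play_rows([
  {"y": 0, "z": 0, "x": 0, "roll": 0, "grip": 1},
  {"y": 0, "z": 0, "x": 0, "roll": 0, "grip": 1},
  {"y": 0, "z": 0, "x": 0, "roll": 0, "grip": 1},
  {"y": 0, "z": 0, "x": 0, "roll": 0, "grip": 1},
  {"y": 0, "z": 0.15, "x": 0, "roll": 0, "grip": 1},
  {"y": 0, "z": 0.35, "x": 0, "roll": 0, "grip": 1},
  {"y": 0, "z": 0.55, "x": 0, "roll": 0.2, "grip": 1},
  {"y": 0, "z": 0.6, "x": 0, "roll": 0.5, "grip": 1},
  {"y": 0, "z": 0.6, "x": 0, "roll": 0.85, "grip": 1},
  {"y": 0, "z": 0.6, "x": 0, "roll": 0.85, "grip": 1},
])

```text
clock: 5.35
tool_pos: [0.5917, 0.12, 0.13]
eef_rot: [-0.159, -3.137, 0.0]
wrist_force: [1.0, -1.3, -0.7]
opening: 0.0295
grasp_force: 30.0
```

play_rows([
  {"y": -0.15, "z": 0, "x": -0.1, "roll": 0, "grip": 1},
  {"y": -0.35, "z": 0, "x": -0.25, "roll": 0, "grip": 1},
  {"y": -0.6, "z": 0, "x": -0.4, "roll": 0, "grip": 1},
  {"y": -0.8, "z": 0, "x": -0.55, "roll": 0, "grip": 1},
  {"y": -0.95, "z": 0, "x": -0.65, "roll": 0, "grip": 1},
  {"y": -1, "z": 0, "x": -0.65, "roll": 0, "grip": 1},
  {"y": -1, "z": -0.1, "x": -0.65, "roll": 0, "grip": 1},
  {"y": -1, "z": -0.1, "x": -0.65, "roll": 0, "grip": 1},
  {"y": -1, "z": -0.1, "x": -0.65, "roll": 0, "grip": 1},
  {"y": -1, "z": -0.1, "x": -0.65, "roll": 0, "grip": 1},
])

```text
clock: 6.6
tool_pos: [0.4623, -0.0798, 0.1104]
eef_rot: [0.159, 3.137, -0.0]
wrist_force: [0.3, 0.1, -0.2]
opening: 0.0297
grasp_force: 30.0
```

play_rows([
  {"y": -0.05, "z": -0.1, "x": 0, "roll": 0, "grip": 1},
  {"y": -0.05, "z": -0.2, "x": 0, "roll": 0, "grip": 1},
  {"y": -0.05, "z": -0.28, "x": 0, "roll": 0, "grip": 1},
  {"y": -0.05, "z": -0.31, "x": 0, "roll": 0, "grip": 1},
  {"y": -0.05, "z": -0.33, "x": 0, "roll": 0, "grip": 1},
  {"y": -0.05, "z": -0.33, "x": 0, "roll": 0, "grip": 1},
  {"y": -0.05, "z": -0.33, "x": 0, "roll": 0, "grip": 1},
  {"y": -0.05, "z": -0.33, "x": 0, "roll": 0, "grip": 1},
  {"y": -0.05, "z": -0.33, "x": 0, "roll": 0, "grip": 0.1},
  {"y": -0.05, "z": -0.33, "x": 0, "roll": 0, "grip": 0.1},
])

```text
clock: 7.85
tool_pos: [0.4619, -0.09, 0.044]
eef_rot: [0.158, 3.137, -0.0]
wrist_force: [0.4, 0.2, -1.4]
opening: 0.0405
grasp_force: 0.0
```

play_rows([
  {"z": 0.1, "x": 0, "y": 0, "roll": 0, "grip": 0.1},
  {"z": 0.3, "x": 0, "y": 0, "roll": 0, "grip": 0.1},
  {"z": 0.4, "x": 0.1, "y": 0.05, "roll": 0, "grip": 0.0},
  {"z": 0.4, "x": 0.3, "y": 0.2, "roll": 0, "grip": 0.0},
  {"z": 0.4, "x": 0.5, "y": 0.3, "roll": 0, "grip": 0.0},
  {"z": 0.3, "x": 0.63, "y": 0.36, "roll": 0, "grip": 0.0},
  {"z": 0.1, "x": 0.63, "y": 0.36, "roll": 0, "grip": 0.0},
  {"z": 0, "x": 0.63, "y": 0.36, "roll": 0, "grip": 0.0},
  {"z": -0.1, "x": 0.63, "y": 0.36, "roll": 0, "grip": 0.0},
  {"z": -0.1, "x": 0.63, "y": 0.36, "roll": 0, "grip": 0.0},
])

```text
clock: 9.1
tool_pos: [0.5868, -0.0179, 0.0227]
eef_rot: [-0.158, -3.135, -0.0]
wrist_force: [0.6, -0.2, 0.6]
opening: 0.0457
grasp_force: 0.0
```

play_rows([
  {"z": -0.06, "x": 0, "y": 0, "roll": 0, "grip": 0.0},
  {"z": -0.1, "x": 0, "y": 0, "roll": 0, "grip": 0.0},
  {"z": -0.1, "x": 0, "y": 0, "roll": 0, "grip": 0.0},
  {"z": -0.1, "x": 0, "y": 0, "roll": 0, "grip": 1},
  {"z": -0.1, "x": 0, "y": 0, "roll": 0, "grip": 1},
  {"z": -0.1, "x": 0, "y": 0, "roll": 0, "grip": 1},
  {"z": -0.1, "x": 0, "y": 0, "roll": 0, "grip": 1},
  {"z": -0.1, "x": 0, "y": 0, "roll": 0, "grip": 1},
  {"z": -0.1, "x": 0, "y": 0, "roll": 0, "grip": 1},
  {"z": -0.1, "x": 0, "y": 0, "roll": 0, "grip": 1},
])

```text
clock: 10.35
tool_pos: [0.588, -0.018, 0.0041]
eef_rot: [0.158, 3.137, -0.0]
wrist_force: [-1.3, 0.4, 6.3]
opening: 0.0176
grasp_force: 30.0
```

play_rows([
  {"z": 0.1, "x": 0, "y": 0, "roll": 0, "grip": 1},
  {"z": 0.3, "x": 0, "y": 0, "roll": 0, "grip": 1},
  {"z": 0.5, "x": 0, "y": 0, "roll": 0, "grip": 1},
  {"z": 0.5, "x": -0.1, "y": -0.1, "roll": 0, "grip": 1},
  {"z": 0.5, "x": -0.3, "y": -0.3, "roll": 0, "grip": 1},
  {"z": 0.5, "x": -0.5, "y": -0.55, "roll": 0, "grip": 1},
  {"z": 0.5, "x": -0.67, "y": -0.75, "roll": 0, "grip": 1},
  {"z": 0.45, "x": -0.67, "y": -0.78, "roll": 0, "grip": 1},
  {"z": 0.35, "x": -0.67, "y": -0.78, "roll": 0, "grip": 1},
  {"z": 0.3, "x": -0.67, "y": -0.78, "roll": 0, "grip": 1},
])

```text
clock: 11.6
tool_pos: [0.4539, -0.1736, 0.0629]
eef_rot: [-0.158, -3.137, -0.001]
wrist_force: [-0.1, 0.4, -0.4]
opening: 0.0179
grasp_force: 30.0
```

```bash
python3 - <<'E'
from h import *
s=grab('side'); st=manip.state(); print(st['opening'],st['grasp_force'],st['tool_pos'])
cv2.imwrite('pics/s3.png',cv2.resize(s['image'][120:300,130:370],(800,600))[:,:,::-1])
E
```

```text
0.017555561930843365 29.999924726143945 [ 0.45352422 -0.17330081  0.06217897]
```

View pics/s3.png

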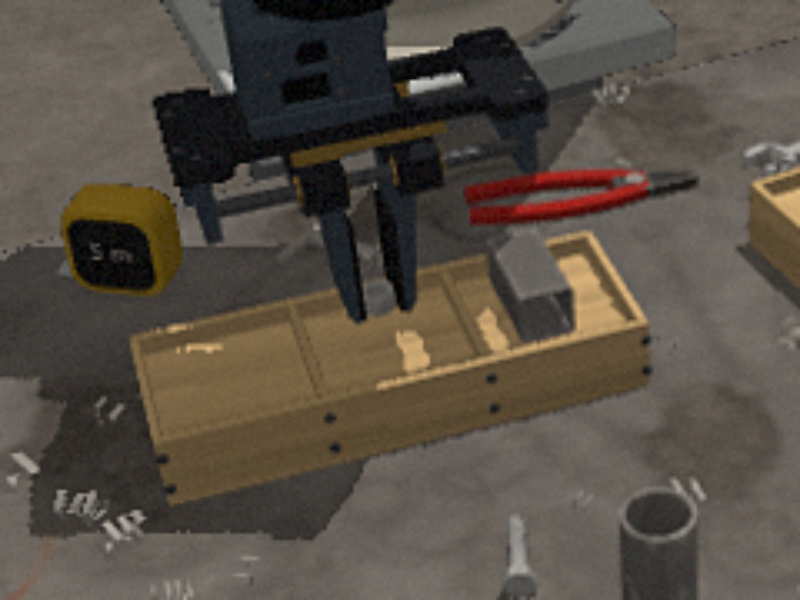

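play_rows([
  {"z": -0.05, "x": 0, "y": 0, "roll": 0, "grip": 1},
  {"z": -0.1, "x": 0, "y": 0, "roll": 0, "grip": 1},
  {"z": -0.13, "x": 0, "y": 0, "roll": 0, "grip": 1},
  {"z": -0.13, "x": 0, "y": 0, "roll": 0, "grip": 1},
  {"z": -0.13, "x": 0, "y": 0, "roll": 0, "grip": 0.2},
  {"z": -0.13, "x": 0, "y": 0, "roll": 0, "grip": 0.2},
  {"z": -0.13, "x": 0, "y": 0, "roll": 0, "grip": 0.2},
  {"z": 0, "x": 0, "y": 0, "roll": 0, "grip": 0.2},
  {"z": 0.2, "x": 0, "y": 0, "roll": 0, "grip": 0.2},
  {"z": 0.3, "x": 0, "y": 0, "roll": 0, "grip": 0.2},
])

```text
clock: 12.9
tool_pos: [0.4544, -0.1742, 0.1258]
eef_rot: [0.158, 3.136, -0.001]
wrist_force: [-0.1, 1.1, -0.2]
opening: 0.0366
grasp_force: 0.0
```

play_rows([
  {"z": 0, "x": 0.1, "y": -0.05, "roll": -0.1, "grip": 0.1},
  {"z": 0, "x": 0.3, "y": -0.15, "roll": -0.3, "grip": 0.1},
  {"z": 0, "x": 0.5, "y": -0.3, "roll": -0.6, "grip": 0.1},
  {"z": 0, "x": 0.7, "y": -0.45, "roll": -0.9, "grip": 0.1},
  {"z": 0, "x": 0.92, "y": -0.56, "roll": -1, "grip": 0.1},
  {"z": 0, "x": 0.92, "y": -0.56, "roll": -1, "grip": 0.1},
  {"z": 0, "x": 0.92, "y": -0.56, "roll": -1, "grip": 0.1},
  {"z": 0, "x": 0.92, "y": -0.56, "roll": -1, "grip": 0.1},
  {"z": 0, "x": 0.92, "y": -0.56, "roll": -1, "grip": 0.1},
  {"z": 0, "x": 0.92, "y": -0.56, "roll": -1, "grip": 0.1},
])

```text
clock: 14.15
tool_pos: [0.6376, -0.2859, 0.1242]
eef_rot: [0.929, 3.001, -0.0]
wrist_force: [0.8, 0.6, -0.4]
opening: 0.0412
grasp_force: 0.0
```

play_rows([
  {"z": 0, "x": 0, "y": 0, "roll": -0.3, "grip": 0.1},
  {"z": 0, "x": 0, "y": 0, "roll": -0.6, "grip": 0.1},
  {"z": 0, "x": 0, "y": 0, "roll": -0.9, "grip": 0.1},
  {"z": 0, "x": 0, "y": 0, "roll": -1, "grip": 0.1},
  {"z": -0.1, "x": 0, "y": 0, "roll": -1, "grip": 0.1},
  {"z": -0.2, "x": 0, "y": 0, "roll": -1, "grip": 0.1},
  {"z": -0.2, "x": 0, "y": 0, "roll": -1, "grip": 0.1},
  {"z": -0.2, "x": 0, "y": 0, "roll": -1, "grip": 0.1},
  {"z": -0.2, "x": 0, "y": 0, "roll": -1, "grip": 0.1},
  {"z": -0.2, "x": 0, "y": 0, "roll": -1, "grip": 0.1},
])

```text
clock: 15.4
tool_pos: [0.6381, -0.2862, 0.0846]
eef_rot: [1.643, 2.677, 0.0]
wrist_force: [0.7, 0.1, 0.5]
opening: 0.0407
grasp_force: 0.0
```

play_rows([
  {"z": 0, "x": 0, "y": 0, "roll": -0.3, "grip": 0.1},
  {"z": 0, "x": 0, "y": 0, "roll": -0.6, "grip": 0.1},
  {"z": 0, "x": 0, "y": 0, "roll": -0.78, "grip": 0.1},
  {"z": -0.1, "x": 0, "y": 0, "roll": -0.78, "grip": 0.1},
  {"z": -0.2, "x": 0, "y": 0, "roll": -0.78, "grip": 0.1},
  {"z": -0.2, "x": 0, "y": 0, "roll": -0.78, "grip": 0.1},
  {"z": -0.2, "x": 0, "y": 0, "roll": -0.78, "grip": 0.1},
  {"z": -0.2, "x": 0, "y": 0, "roll": -0.78, "grip": 0.1},
  {"z": -0.2, "x": 0, "y": 0, "roll": -0.78, "grip": 0.1},
  {"z": -0.2, "x": 0, "y": 0, "roll": -0.78, "grip": 0.1},
])

```text
clock: 16.65
tool_pos: [0.638, -0.2861, 0.0442]
eef_rot: [2.13, 2.308, 0.0]
wrist_force: [0.1, 0.6, 0.0]
opening: 0.0414
grasp_force: 0.0
```

play_rows([
  {"z": -0.08, "x": 0, "y": 0, "roll": 0, "grip": 0.1},
  {"z": -0.15, "x": 0, "y": 0, "roll": 0, "grip": 0.1},
  {"z": -0.19, "x": 0, "y": 0, "roll": 0, "grip": 0.1},
  {"z": -0.19, "x": 0, "y": 0, "roll": 0, "grip": 0.1},
  {"z": -0.19, "x": 0, "y": 0, "roll": 0, "grip": 1},
  {"z": -0.19, "x": 0, "y": 0, "roll": 0, "grip": 1},
  {"z": -0.19, "x": 0, "y": 0, "roll": 0, "grip": 1},
  {"z": -0.19, "x": 0, "y": 0, "roll": 0, "grip": 1},
  {"z": -0.19, "x": 0, "y": 0, "roll": 0, "grip": 1},
  {"z": -0.19, "x": 0, "y": 0, "roll": 0, "grip": 1},
], squeeze=40)

```text
clock: 17.9
tool_pos: [0.638, -0.2861, 0.0062]
eef_rot: [2.131, 2.308, 0.0]
wrist_force: [0.3, 0.2, 3.9]
opening: 0.0108
grasp_force: 40.0
```

play_rows([
  {"z": 0.1, "x": 0, "y": 0, "roll": 0, "grip": 1},
  {"z": 0.3, "x": 0, "y": 0, "roll": 0, "grip": 1},
  {"z": 0.5, "x": -0.05, "y": 0, "roll": 0, "grip": 1},
  {"z": 0.5, "x": -0.25, "y": 0, "roll": -0.1, "grip": 1},
  {"z": 0.5, "x": -0.5, "y": 0.05, "roll": -0.2, "grip": 1},
  {"z": 0.5, "x": -0.75, "y": 0.1, "roll": -0.35, "grip": 1},
  {"z": 0.5, "x": -0.96, "y": 0.14, "roll": -0.35, "grip": 1},
  {"z": 0.45, "x": -0.96, "y": 0.14, "roll": -0.35, "grip": 1},
  {"z": 0.35, "x": -0.96, "y": 0.14, "roll": -0.35, "grip": 1},
  {"z": 0.3, "x": -0.96, "y": 0.14, "roll": -0.35, "grip": 1},
])

```text
clock: 19.15
tool_pos: [0.4463, -0.2582, 0.0657]
eef_rot: [2.324, 2.113, 0.0]
wrist_force: [0.6, -0.5, -0.4]
opening: 0.0109
grasp_force: 40.0
```

```bash
python3 - <<'E'
from h import *
s=grab('side'); st=manip.state(); print(st['opening'],st['grasp_force'],st['tool_pos'])
cv2.imwrite('pics/s4.png',cv2.resize(s['image'][120:300,130:370],(800,600))[:,:,::-1])
E
```

```text
0.01097301168659602 39.9983274936676 [ 0.44590793 -0.25785391  0.06480515]
```

View pics/s4.png

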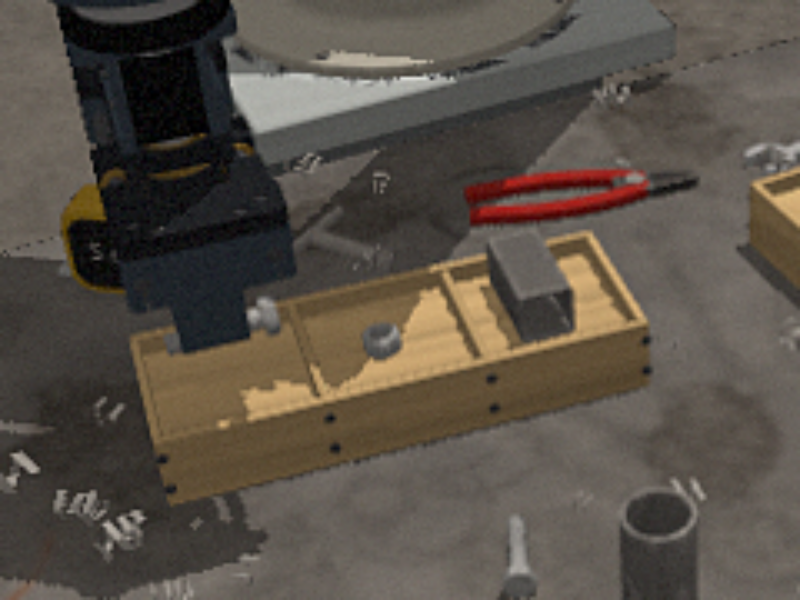

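play_rows([
  {"z": -0.05, "x": 0, "y": 0, "roll": 0, "grip": 1},
  {"z": -0.1, "x": 0, "y": 0, "roll": 0, "grip": 1},
  {"z": -0.13, "x": 0, "y": 0, "roll": 0, "grip": 1},
  {"z": -0.13, "x": 0, "y": 0, "roll": 0, "grip": 1},
  {"z": -0.13, "x": 0, "y": 0, "roll": 0, "grip": 0.3},
  {"z": -0.13, "x": 0, "y": 0, "roll": 0, "grip": 0.3},
  {"z": -0.13, "x": 0, "y": 0, "roll": 0, "grip": 0.3},
  {"z": 0, "x": 0, "y": 0, "roll": 0, "grip": 0.3},
  {"z": 0.2, "x": 0, "y": 0, "roll": 0, "grip": 0.3},
  {"z": 0.4, "x": 0, "y": 0, "roll": 0, "grip": 0.3},
])

```text
clock: 20.45
tool_pos: [0.4456, -0.2579, 0.1471]
eef_rot: [-2.324, -2.113, 0.0]
wrist_force: [0.2, -0.3, -0.5]
opening: 0.0317
grasp_force: 0.0
```

play_rows([
  {"z": 0, "x": 0.1, "y": 0.1, "roll": -0.2, "grip": 0.1},
  {"z": 0, "x": 0.3, "y": 0.3, "roll": -0.5, "grip": 0.1},
  {"z": 0, "x": 0.5, "y": 0.5, "roll": -0.8, "grip": 0.1},
  {"z": 0, "x": 0.7, "y": 0.7, "roll": -1, "grip": 0.1},
  {"z": 0, "x": 0.9, "y": 0.9, "roll": -1, "grip": 0.1},
  {"z": 0, "x": 1, "y": 1, "roll": -1, "grip": 0.1},
  {"z": 0, "x": 1, "y": 1, "roll": -1, "grip": 0.1},
  {"z": 0, "x": 1, "y": 1, "roll": -1, "grip": 0.1},
  {"z": 0, "x": 1, "y": 1, "roll": -1, "grip": 0.1},
  {"z": 0, "x": 1, "y": 1, "roll": -1, "grip": 0.1},
])

```text
clock: 21.7
tool_pos: [0.6455, -0.0587, 0.1461]
eef_rot: [-2.776, -1.471, 0.0]
wrist_force: [0.0, -0.2, -0.2]
opening: 0.0409
grasp_force: 0.0
```

play_rows([
  {"z": 0, "x": 0.05, "y": 0.1, "roll": -0.3, "grip": 0.1},
  {"z": 0, "x": 0.1, "y": 0.3, "roll": -0.6, "grip": 0.1},
  {"z": 0, "x": 0.18, "y": 0.45, "roll": -0.9, "grip": 0.1},
  {"z": 0, "x": 0.18, "y": 0.51, "roll": -1, "grip": 0.1},
  {"z": 0, "x": 0.18, "y": 0.51, "roll": -1, "grip": 0.1},
  {"z": 0, "x": 0.18, "y": 0.51, "roll": -1, "grip": 0.1},
  {"z": 0, "x": 0.18, "y": 0.51, "roll": -1, "grip": 0.1},
  {"z": 0, "x": 0.18, "y": 0.51, "roll": -1, "grip": 0.1},
  {"z": 0, "x": 0.18, "y": 0.51, "roll": -1, "grip": 0.1},
  {"z": 0, "x": 0.18, "y": 0.51, "roll": -1, "grip": 0.1},
])

```text
clock: 22.95
tool_pos: [0.6819, 0.0439, 0.1459]
eef_rot: [-3.053, -0.74, -0.0]
wrist_force: [0.0, 0.2, 0.5]
opening: 0.0411
grasp_force: 0.0
```

play_rows([
  {"z": 0, "x": 0, "y": 0, "roll": -0.2, "grip": 0.1},
  {"z": -0.1, "x": 0, "y": 0, "roll": -0.23, "grip": 0.1},
  {"z": -0.25, "x": 0, "y": 0, "roll": -0.23, "grip": 0.1},
  {"z": -0.4, "x": 0, "y": 0, "roll": -0.23, "grip": 0.1},
  {"z": -0.45, "x": 0, "y": 0, "roll": -0.23, "grip": 0.1},
  {"z": -0.5, "x": 0, "y": 0, "roll": -0.23, "grip": 0.1},
  {"z": -0.5, "x": 0, "y": 0, "roll": -0.23, "grip": 0.1},
  {"z": -0.5, "x": 0, "y": 0, "roll": -0.23, "grip": 0.1},
  {"z": -0.5, "x": 0, "y": 0, "roll": -0.23, "grip": 0.1},
  {"z": -0.5, "x": 0, "y": 0, "roll": -0.23, "grip": 0.1},
])

```text
clock: 24.2
tool_pos: [0.682, 0.044, 0.0463]
eef_rot: [3.091, 0.564, 0.001]
wrist_force: [-0.4, 0.1, -0.8]
opening: 0.041
grasp_force: 0.0
```

play_rows([
  {"z": -0.08, "x": 0, "y": 0, "roll": 0, "grip": 0.1},
  {"z": -0.14, "x": 0, "y": 0, "roll": 0, "grip": 0.1},
  {"z": -0.17, "x": 0, "y": 0, "roll": 0, "grip": 0.1},
  {"z": -0.17, "x": 0, "y": 0, "roll": 0, "grip": 0.1},
  {"z": -0.17, "x": 0, "y": 0, "roll": 0, "grip": 1},
  {"z": -0.17, "x": 0, "y": 0, "roll": 0, "grip": 1},
  {"z": -0.17, "x": 0, "y": 0, "roll": 0, "grip": 1},
  {"z": -0.17, "x": 0, "y": 0, "roll": 0, "grip": 1},
  {"z": -0.17, "x": 0, "y": 0, "roll": 0, "grip": 1},
  {"z": -0.17, "x": 0, "y": 0, "roll": 0, "grip": 1},
])

```text
clock: 25.45
tool_pos: [0.6821, 0.044, 0.0123]
eef_rot: [3.091, 0.564, 0.001]
wrist_force: [-0.0, 0.9, 5.7]
opening: 0.0195
grasp_force: 40.0
```

play_rows([
  {"z": 0.1, "x": 0, "y": 0, "roll": 0, "grip": 1},
  {"z": 0.25, "x": 0, "y": 0, "roll": 0, "grip": 1},
  {"z": 0.4, "x": 0, "y": 0, "roll": 0, "grip": 1},
  {"z": 0.55, "x": 0, "y": 0, "roll": 0, "grip": 1},
  {"z": 0.55, "x": -0.1, "y": 0.1, "roll": 0, "grip": 1},
  {"z": 0.55, "x": -0.3, "y": 0.25, "roll": -0.2, "grip": 1},
  {"z": 0.55, "x": -0.5, "y": 0.4, "roll": -0.4, "grip": 1},
  {"z": 0.55, "x": -0.7, "y": 0.55, "roll": -0.63, "grip": 1},
  {"z": 0.55, "x": -0.9, "y": 0.7, "roll": -0.63, "grip": 1},
  {"z": 0.55, "x": -1, "y": 0.75, "roll": -0.63, "grip": 1},
])

```text
clock: 26.7
tool_pos: [0.48, 0.1952, 0.123]
eef_rot: [-3.14, -0.075, -0.001]
wrist_force: [1.5, -0.4, -0.1]
opening: 0.0199
grasp_force: 40.0
```

play_rows([
  {"z": -0.05, "x": -0.15, "y": 0, "roll": 0, "grip": 1},
  {"z": -0.15, "x": -0.15, "y": 0, "roll": 0, "grip": 1},
  {"z": -0.25, "x": -0.15, "y": 0, "roll": 0, "grip": 1},
  {"z": -0.32, "x": -0.15, "y": 0, "roll": 0, "grip": 1},
  {"z": -0.32, "x": -0.15, "y": 0, "roll": 0, "grip": 1},
  {"z": -0.32, "x": -0.15, "y": 0, "roll": 0, "grip": 1},
  {"z": -0.32, "x": -0.15, "y": 0, "roll": 0, "grip": 1},
  {"z": -0.32, "x": -0.15, "y": 0, "roll": 0, "grip": 1},
  {"z": -0.32, "x": -0.15, "y": 0, "roll": 0, "grip": 1},
  {"z": -0.32, "x": -0.15, "y": 0, "roll": 0, "grip": 1},
])

```text
clock: 27.95
tool_pos: [0.4519, 0.194, 0.058]
eef_rot: [-3.141, -0.072, -0.0]
wrist_force: [-0.2, -0.3, -0.5]
opening: 0.0198
grasp_force: 40.0
```

play_rows([
  {"z": -0.04, "x": 0, "y": 0, "roll": 0, "grip": 1},
  {"z": -0.07, "x": 0, "y": 0, "roll": 0, "grip": 1},
  {"z": -0.07, "x": 0, "y": 0, "roll": 0, "grip": 1},
  {"z": -0.07, "x": 0, "y": 0, "roll": 0, "grip": 1},
  {"z": -0.07, "x": 0, "y": 0, "roll": 0, "grip": 0.2},
  {"z": -0.07, "x": 0, "y": 0, "roll": 0, "grip": 0.2},
  {"z": -0.07, "x": 0, "y": 0, "roll": 0, "grip": 0.2},
  {"z": 0.1, "x": 0, "y": 0, "roll": 0, "grip": 0.2},
  {"z": 0.3, "x": 0, "y": 0, "roll": 0, "grip": 0.2},
  {"z": 0.5, "x": 0, "y": 0, "roll": 0, "grip": 0.2},
])

```text
clock: 29.2
tool_pos: [0.4516, 0.1939, 0.1592]
eef_rot: [3.141, 0.072, -0.0]
wrist_force: [0.3, -0.1, -0.7]
opening: 0.0367
grasp_force: 0.0
```

```bash
python3 - <<'E'
from h import *
print(manip.state()['tool_pos'],manip.state()['joint_pos'])
d=grab('top')
d2=d['image']
a=cv2.resize(d2[160:340,160:440],(800,514),interpolation=cv2.INTER_CUBIC)
cv2.imwrite('pics/t5.png',a[:,:,::-1])
s=grab('side')
for z in (.07,.075,.08): print(ray(d,[(346.4,182.5)],z), ray(s,[(327.5,272)],z))
E
```

```text
[0.45162683 0.1939202  0.15915335] [2.83997140e-01 3.77238795e-01 1.73677083e+00 2.92279034e-05
 1.02783208e+00 1.80904932e+00]
[[ 0.67739018 -0.12516829]] [[ 0.66895768 -0.1176974 ]]
[[ 0.67619146 -0.124942  ]] [[ 0.67371198 -0.12005089]]
[[ 0.67499275 -0.1247157 ]] [[ 0.67846628 -0.12240438]]
```

View pics/t5.png

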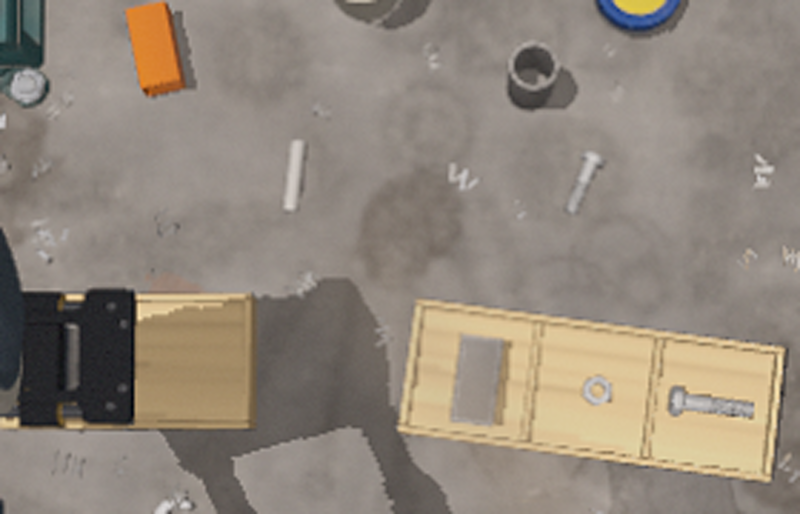

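play_rows([
  {"z": 0, "x": 0.1, "y": -0.15, "roll": 0, "grip": -0.4},
  {"z": 0, "x": 0.2, "y": -0.35, "roll": 0, "grip": -0.4},
  {"z": 0, "x": 0.35, "y": -0.6, "roll": 0, "grip": -0.4},
  {"z": 0, "x": 0.5, "y": -0.8, "roll": 0, "grip": -0.4},
  {"z": 0, "x": 0.6, "y": -1, "roll": 0, "grip": -0.4},
  {"z": 0, "x": 0.6, "y": -1, "roll": 0, "grip": -0.4},
  {"z": 0, "x": 0.6, "y": -1, "roll": 0, "grip": -0.4},
  {"z": 0, "x": 0.6, "y": -1, "roll": 0, "grip": -0.4},
  {"z": 0, "x": 0.6, "y": -1, "roll": 0, "grip": -0.4},
  {"z": 0, "x": 0.6, "y": -1, "roll": 0, "grip": -0.4},
])

```text
clock: 30.55
tool_pos: [0.5717, -0.0055, 0.158]
eef_rot: [3.141, 0.073, 0.0]
wrist_force: [0.6, 0.9, 1.6]
opening: 0.0638
grasp_force: 0.0
```

play_rows([
  {"z": 0, "x": 0.15, "y": -0.2, "roll": 0, "grip": -0.4},
  {"z": 0, "x": 0.35, "y": -0.4, "roll": 0, "grip": -0.4},
  {"z": 0, "x": 0.52, "y": -0.59, "roll": 0, "grip": -0.4},
  {"z": 0, "x": 0.52, "y": -0.59, "roll": 0, "grip": -0.4},
  {"z": -0.1, "x": 0.52, "y": -0.59, "roll": 0, "grip": -0.4},
  {"z": -0.2, "x": 0.52, "y": -0.59, "roll": 0, "grip": -0.4},
  {"z": -0.3, "x": 0.52, "y": -0.59, "roll": 0, "grip": -0.4},
  {"z": -0.3, "x": 0.52, "y": -0.59, "roll": 0, "grip": -0.4},
  {"z": -0.3, "x": 0.52, "y": -0.59, "roll": 0, "grip": -0.4},
  {"z": -0.3, "x": 0.52, "y": -0.59, "roll": 0, "grip": -0.4},
])

```text
clock: 31.8
tool_pos: [0.6763, -0.1239, 0.099]
eef_rot: [3.14, 0.072, 0.002]
wrist_force: [-0.2, -0.8, -0.6]
opening: 0.0639
grasp_force: 0.0
```

play_rows([
  {"z": -0.1, "x": 0, "y": 0, "roll": 0, "grip": -0.4},
  {"z": -0.2, "x": 0, "y": 0, "roll": 0, "grip": -0.4},
  {"z": -0.3, "x": 0, "y": 0, "roll": 0, "grip": -0.4},
  {"z": -0.36, "x": 0, "y": 0, "roll": 0, "grip": -0.4},
  {"z": -0.36, "x": 0, "y": 0, "roll": 0, "grip": -0.4},
  {"z": -0.36, "x": 0, "y": 0, "roll": 0, "grip": 1},
  {"z": -0.36, "x": 0, "y": 0, "roll": 0, "grip": 1},
  {"z": -0.36, "x": 0, "y": 0, "roll": 0, "grip": 1},
  {"z": -0.36, "x": 0, "y": 0, "roll": 0, "grip": 1},
  {"z": -0.36, "x": 0, "y": 0, "roll": 0, "grip": 1},
])

```text
clock: 33.05
tool_pos: [0.6761, -0.124, 0.0263]
eef_rot: [3.141, 0.072, 0.001]
wrist_force: [-1.4, 0.8, 5.0]
opening: 0.0332
grasp_force: 40.0
```

play_rows([
  {"z": 0, "x": 0, "y": 0, "roll": 0, "grip": 1},
  {"z": 0.1, "x": 0, "y": 0, "roll": 0, "grip": 1},
  {"z": 0.25, "x": 0, "y": 0, "roll": 0, "grip": 1},
  {"z": 0.4, "x": 0, "y": 0, "roll": 0, "grip": 1},
  {"z": 0.55, "x": 0, "y": 0, "roll": 0, "grip": 1},
  {"z": 0.6, "x": 0, "y": 0.1, "roll": 0, "grip": 1},
  {"z": 0.6, "x": -0.1, "y": 0.3, "roll": 0, "grip": 1},
  {"z": 0.6, "x": -0.3, "y": 0.5, "roll": 0, "grip": 1},
  {"z": 0.6, "x": -0.5, "y": 0.7, "roll": 0, "grip": 1},
  {"z": 0.6, "x": -0.6, "y": 0.8, "roll": 0, "grip": 1},
])

```text
clock: 34.3
tool_pos: [0.5529, 0.0387, 0.1459]
eef_rot: [-3.14, -0.075, 0.003]
wrist_force: [0.5, -0.1, -1.1]
opening: 0.0329
grasp_force: 40.0
```

play_rows([
  {"z": 0, "x": -0.15, "y": 0.1, "roll": 0, "grip": 1},
  {"z": 0, "x": -0.3, "y": 0.25, "roll": 0, "grip": 1},
  {"z": 0, "x": -0.45, "y": 0.36, "roll": 0, "grip": 1},
  {"z": 0, "x": -0.45, "y": 0.36, "roll": 0, "grip": 1},
  {"z": -0.1, "x": -0.45, "y": 0.36, "roll": 0, "grip": 1},
  {"z": -0.2, "x": -0.45, "y": 0.36, "roll": 0, "grip": 1},
  {"z": -0.3, "x": -0.45, "y": 0.36, "roll": 0, "grip": 1},
  {"z": -0.35, "x": -0.45, "y": 0.36, "roll": 0, "grip": 1},
  {"z": -0.35, "x": -0.45, "y": 0.36, "roll": 0, "grip": 1},
  {"z": -0.35, "x": -0.45, "y": 0.36, "roll": 0, "grip": 1},
])

```text
clock: 35.55
tool_pos: [0.4663, 0.1081, 0.0765]
eef_rot: [-3.141, -0.072, -0.001]
wrist_force: [0.6, -0.5, -1.9]
opening: 0.0329
grasp_force: 40.0
```

play_rows([
  {"z": -0.04, "x": 0, "y": 0, "roll": 0, "grip": 1},
  {"z": -0.07, "x": 0, "y": 0, "roll": 0, "grip": 1},
  {"z": -0.09, "x": 0, "y": 0, "roll": 0, "grip": 1},
  {"z": -0.09, "x": 0, "y": 0, "roll": 0, "grip": 1},
  {"z": -0.09, "x": 0, "y": 0, "roll": 0, "grip": 1},
  {"z": -0.09, "x": 0, "y": 0, "roll": 0, "grip": 0},
  {"z": -0.09, "x": 0, "y": 0, "roll": 0, "grip": 0},
  {"z": -0.09, "x": 0, "y": 0, "roll": 0, "grip": 0},
  {"z": -0.09, "x": 0, "y": 0, "roll": 0, "grip": 0},
  {"z": 0.0, "x": 0, "y": 0, "roll": 0, "grip": 0},
])

```text
clock: 36.8
tool_pos: [0.4651, 0.1079, 0.0754]
eef_rot: [3.141, 0.072, -0.003]
wrist_force: [0.6, 0.7, 0.3]
opening: 0.0461
grasp_force: 0.0
```

play_rows([
  {"z": 0.1, "x": 0, "y": 0, "roll": 0, "grip": 0},
  {"z": 0.3, "x": 0, "y": 0, "roll": 0, "grip": 0},
  {"z": 0.5, "x": 0, "y": 0, "roll": 0, "grip": 0},
  {"z": 0.7, "x": 0, "y": 0, "roll": 0, "grip": 0},
  {"z": 0.8, "x": 0, "y": -0.3, "roll": 0, "grip": 0},
  {"z": 0.8, "x": 0, "y": -0.6, "roll": 0, "grip": 0},
  {"z": 0.8, "x": 0, "y": -0.8, "roll": 0, "grip": 0},
  {"z": 0.8, "x": 0, "y": -1, "roll": 0, "grip": 0},
  {"z": 0.8, "x": 0, "y": -1, "roll": 0, "grip": 0},
  {"z": 0.8, "x": 0, "y": -1, "roll": 0, "grip": 0},
])

```text
clock: 38.05
tool_pos: [0.4656, -0.0917, 0.2358]
eef_rot: [-3.14, -0.071, 0.0]
wrist_force: [-0.5, 0.8, 0.2]
opening: 0.0458
grasp_force: 0.0
```

```bash
python3 - <<'E'
from h import *
d=grab('top')['image'];s=grab('side')['image']
a=cv2.resize(d[240:330,150:270],(400,300),interpolation=cv2.INTER_CUBIC)
b=cv2.resize(s[130:220,340:460],(400,300),interpolation=cv2.INTER_CUBIC)
cv2.imwrite('pics/f6.png',np.hstack([a,b])[:,:,::-1])
E
```

```text
(no output)
```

View pics/f6.png

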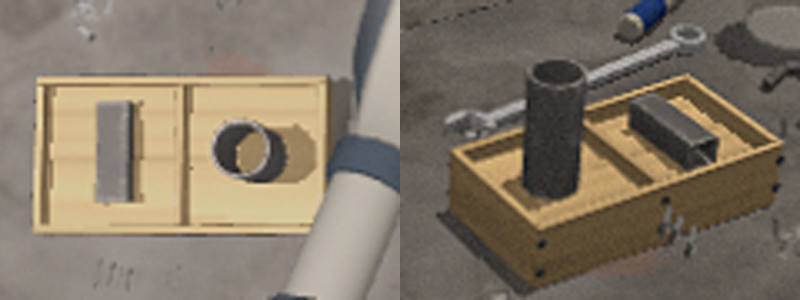

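The slim tube lies flat in the left bay (about (115,150) in the crop) and the round tube stands upright in the right bay (about (245,150)). The gripper is clear of everything, so I'm handing in.

```bash
python3 -c "
from plant import manip
print(manip.sign_off())"
```

```text
the job is handed in; nothing more can be done
None
```

Both kits are made up and the job is handed in at about 38 s: the last pictures showed all five pieces in their bays, with the short bolt never touched; the hand-in gave no verdict.

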